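# Lid the kit box and slide it away under the riser

### The arm

A 7-joint arm with a two-finger parallel gripper is mounted at the origin on the work surface. World frame = base frame: x ahead of the robot, y to its left, z up, the work surface at z = 0. Lengths are in m, angles in rad, forces in N, time in s.
With the tool pointing down it reaches from about 0.35 to 0.9 m from the base axis. Payload 8.1 kg.
Tool frame: the origin (TCP) lies midway between the tips of the shut fingers; the grasp point (between the pads) lies 19 mm behind it (arm.hold_point_z is the z of the grasp point in the tool frame, in m); z points along the fingers, y is the line along which they close (so a half turn about z gives the same grasp; the last joint's range is limited). The gripper opens to 92 mm and grips with 3 to 60 N. Pads are 19 mm wide; open, the fingers measure 130 mm over their backs; the gripper's body (75 mm by 190 mm) begins 47 mm behind the grasp point.
Start: joints at [1.177, 0.434, 0.025, 1.573, -0.012, 1.134, -0.075], TCP at [0.179, -0.599, 0.192] pointing down, gripper open.
Joint ranges: [-2.62, 2.62], [-0.44, 2.09], [-1.27, 1.32], [0.08, 2.57], [-1.32, 4.46], [0.12, 2], [-2.74, 2.74]. Speed limits (rad/s): [2.22, 2.22, 3.01, 3.01, 3.14, 3.14, 3.14].

### API

Orientations are given as a rotation vector (axis times angle).
In Python, from cell import arm, get_image, camera_params, job gives the robot as it stands.
- The arm moves only by the tool send_rows, never from a script. Its argument "deltas" is a list of rows, each a list of 3 entries, a list of its own where there are three numbers: the shift along the world's x, y, z in m, then the turn, a rotation vector about the world's x, y, z in rad, then the finger opening in m, from 0 to 0.0918. In form: [[[tx, ty, tz], [ax, ay, az], gripper], ...]. A call has exactly 10 rows; each row shifts and turns the commanded pose from where the row before left it; what a row does not reach is not made up. A row lasts 1/10 s, in which the tool goes at most 50 mm and 8.59 degrees, less where a joint would pass 70% of its speed; a pose out of reach is approached as far as the arm can. A call with a gripper value outside its range is refused whole. The fingers move at their own pace and stop on an object; "force" is the grip in N (left out, the last holds). Time passes only in rows, so rows that do not move let the fingers close, or fill a call up. It gives the time, the measured TCP pose, the force and the opening at its end, in the units of the state.
- arm.observe(): the state, without advancing time (a new reading comes with each control period).
- get_image(name): name is "scene" or "top" or "wrist"; returns the picture (480x640x3 uint8, red, green, blue); there is no depth.
- camera_params(name): a dict with "fov_y" (degrees; the focal length in pixels is half the picture's height over the tangent of half this angle, whatever the lens; pixels are square), "cx", "cy" (the principal point, pixels), "rvec" (rotation vector, rad) and "tvec" (3), from world to camera coordinates, as OpenCV has them. Camera axes: x right, y down, z forward; pixel columns grow to the right and rows downward; lengths in m; the calibration is good to about 2 mm. A picture is of the moment at which its call begins: read the wrist's pose just before it. camera_params takes no time and is no camera call; for the wrist camera it gives the pose at the moment of the call.
- job.sign_off(): hands the job in, once; it reports no verdict.
The state is a dict: "clock": time; "joints": joint angles; "dq": joint speeds; "joint_efforts": joint torques, N m; "position": TCP position; "ee_rot": TCP orientation; "force": force on the tool from outside, world axes, zero at the start; "ft_torque": the same for the moment, N m; "width": opening from 0.0 (shut) to 1.0 (fully open).
Only numpy, scipy, OpenCV 4.12 (cv2) and the standard library are available. Lean on these libraries where they do the work, as an engineer would, in place of code of your own. Each camera call takes 0.05 s, during which the arm holds its last target. There are 200 camera calls.

### The job

Pack up the open kit box: put its lid on so that the cut corners match and it sits fully down all round, then slide the lidded box along the table into the empty bay of the pine riser, right back against the stop like the boxes already stored there. Keep the box level so that its parts stay in, and leave everything else on the table where it is.

Things in the scene. Friction and masses are not known exactly. Their poses are not given: they have to be found in the camera images.
- kit_box: Open grey plastic kit box: 140 mm long (x), 58 wide (y), 42 high, 2.5 mm walls that lean in by 3 mm over the top 12 mm, on the table, about 0.26 kg; a small syringe and pine strips are fixed low inside. Both corners at its +x end are cut at 45 degrees (16 mm legs), those at its -x end are square. Origin: centre of the underside; x along the length to the cut corners, z up.
- lid: The box's lid, same grey plastic, 70 g, lying right way up: 149 mm long (x), 67 wide (y), 20 high: a 4 mm plate over a 16 mm high, 2.5 mm thick skirt that goes outside the box with 5 mm play at the rim, 2 mm when down. The corners at its +x end are cut to match. Not latched: lifting it lifts it off. Origin: centre of the skirt's lower edge; x along the length to the cut corners, z up.
- lid_seat (a point): Point on the box's axis 26 mm above its underside, axes as the box's: the lid's origin lies here, its axes the same, when it is seated with its plate on the rim. Box and lid are then 46 mm high and the skirt stands 4.5 mm proud of the box on every side.
- riser: Low pine riser fixed to the table: three bays side by side, each 77 mm wide, 56 high, 138 deep, open in front and below (boxes slide on the table). Dividers 9 mm thick, top board's upper face at 65 mm, stop rail across the back. Origin: on the table in the middle bay; x into the bays (front edge at x = -63 mm, stop at +75), bays centred at y = -86, 0 and 86 mm.
- out_tag: Sign-out tag: folded white card with dark clip, 46 mm wide, on the front edge of the riser's top over the one empty bay; nothing to touch. Its origin is not at the card but on the table in the empty bay, midway across; axes as the riser's: x into the bay, mouth at x = -63 mm, stop at +75 mm. A box put away (either end first) has its middle here.
- stored_a: One of two lidded kit boxes stored in the riser, shaped like the task's box with its lid on (149 x 67 x 46 mm), against the stop, so its end stands 12 mm out of the bay. Loose, 0.34 kg; leave it. Origin: centre of the underside.
- stored_b: The other stored lidded kit box, as stored_a.
- syringe: Large clear plastic syringe lying on the table, about 150 mm long, 29 mm barrel; leave it. Origin: about the middle of its barrel, near the table.
- pine_link: Pine strip 180 x 20 x 20 mm with bolt holes, lying on the table; leave it. Origin: centre of the underside.
- screwdriver: Screwdriver with a red handle lying on the table; leave it. Origin: about its middle, on the table.
- tape_roll: Roll of clear tape lying flat, 90 mm across, 25 mm high; leave it. Origin: centre of the underside.
- glue_bottle: White glue bottle, 48 mm across, 130 mm high; leave it. Origin: centre of the underside.
- offcut: Chipboard offcut 90 x 70 x 18 mm; leave it. Origin: centre of the underside.
- pencil_pot: Black pot, 76 mm across, 90 mm high; leave it. Origin: centre of the underside.
Mind the look-alikes: they are no part of the job. What is shaped like the lid but purple is not meant.

How it is judged:
On the way:
1. the lid sits fully down on the box, cut corners matched, while the box is still outside the riser (z of lid in the frame of kit_box between 0.024 and 0.0285 m and x of lid in the frame of kit_box between -0.004 and 0.004 m and y of lid in the frame of kit_box between -0.004 and 0.004 m and angle between the z axis of lid and the z axis of kit_box, either way round below 0.03 rad and x of kit_box in the frame of out_tag below -0.05 m), for 0.2 s.
At the end, for the whole second after the job is handed in: The kit box stands flat on the table in the empty bay, against the stop: its middle within 8 mm lengthwise and 10 mm sideways of the put-away place, with its lid fully down (within 2.5 mm of seated height, 4 mm sideways, level), at rest (x of kit_box in the frame of out_tag between -0.008 and 0.008 m and y of kit_box in the frame of out_tag between -0.01 and 0.01 m and height (world z) of kit_box below 0.004 m and angle between kit_box's own z axis and vertical below 0.04 rad and z of lid in the frame of kit_box between 0.024 and 0.0285 m and x of lid in the frame of kit_box between -0.004 and 0.004 m and y of lid in the frame of kit_box between -0.004 and 0.004 m and angle between the z axis of lid and the z axis of kit_box, either way round below 0.03 rad and linear speed of kit_box below 0.01 m/s); the robot touches nothing.
It fails at once if the kit box is tipped by more than 20 degrees (angle between kit_box's own z axis and vertical above 0.35 rad).
It fails at once if a stored box is shifted by more than 12 mm (distance of any of stored_a, stored_b from where it was at the start of the episode above 0.012 m).
It fails at once if another thing on the table is shifted by more than 20 mm (distance of any of syringe, pine_link, screwdriver, tape_roll, glue_bottle, offcut, pencil_pot from where it was at the start of the episode above 0.02 m).
It also fails if it takes over 72 s, if anything falls off the work surface, if the arm or the gripper's body presses on something with over 40 N, if the wrist force passes 120 N, or if a joint passes its speed limit or range.

## Working session

There is one attempt and no reset: what is moved stays moved. The work goes in short steps, Python scripts to look and compute and a tool call to move; the robot and the scene stay as the last step left them, time stands still between calls to the robot, and variables do not carry over. Pictures are saved under pics/ and viewed, on a budget of 10 in all, crops included, one or two more only if the job needs it, and the job is handed in when it is done.

Besides the shell and the picture viewer there is one more tool, called as name(argument=value, ...) on one line, values as JSON. send_rows: Moves the arm, as the interface text tells. Its arguments: {"type":"object","properties":{"deltas":{"type":"array","items":{"type":"array"}},"force":{"type":"number"}},"required":["deltas"]}

```bash
ls; mkdir -p pics
cat > h.py <<'E'
import numpy as np, cv2
from cell import arm,get_image,camera_params,job
def P(n):
    c=camera_params(n); R=cv2.Rodrigues(np.array(c['rvec'],float))[0]; f=240/np.tan(np.radians(c['fov_y'])/2)
    return R,np.array(c['tvec'],float),f,c['cx'],c['cy']
def ray(cam,uv,z):
    R,t,f,cx,cy=cam; uv=np.atleast_2d(uv).astype(float)
    d=np.c_[(uv[:,0]-cx)/f,(uv[:,1]-cy)/f,np.ones(len(uv))]@R; C=-R.T@t
    return C+d*((z-C[2])/d[:,2])[:,None]
def proj(cam,X):
    R,t,f,cx,cy=cam; p=np.atleast_2d(X)@R.T+t
    return p[:,:2]/p[:,2:]*f+[cx,cy]
def snap(n,fn):
    c=P(n); im=get_image(n)[:,:,::-1].copy(); cv2.imwrite('pics/'+fn,im); return c,im
E
python3 - <<'E'
from h import *
for n in('top','scene'):
    c,im=snap(n,n+'1.png'); print(n,camera_params(n))
a=cv2.imread('pics/top1.png')
print(arm.observe())
E
```

```text
pics
top {'fov_y': 44.153355985802676, 'cx': 320.7453932241562, 'cy': 236.4840027284997, 'rvec': array([ 2.15992597, -2.13356588,  0.14088376]), 'tvec': array([0.02673337, 0.54529829, 1.33393417])}
scene {'fov_y': 54.753197865001155, 'cx': 313.77659440987003, 'cy': 243.83502825696874, 'rvec': array([ 2.21285936,  0.97573547, -0.40203094]), 'tvec': array([-0.39241074, -0.25274036,  1.31836884])}
{'clock': 0.1, 'joints': array([ 1.17739331,  0.43514067,  0.02495375,  1.57399381, -0.01162871,
        1.13400862, -0.075088  ]), 'dq': array([ 0.00052798, -0.00037994, -0.00014682, -0.00225026,  0.00134095,
       -0.00091304, -0.00016582]), 'joint_efforts': array([ 4.59757081e-03, -6.69125748e+01,  9.89601351e-01, -3.15143287e+01,
       -6.02474366e-02,  3.75128200e-02,  3.40740530e-05]), 'position': array([ 0.17902248, -0.59828383,  0.19143585]), 'ee_rot': array([-3.10709403e+00, -4.54905434e-01,  4.64312724e-04]), 'force': array([ 0.31634242, -0.97341149, -0.84933349]), 'ft_torque': array([-0.00658617,  0.01694711, -0.00860329]), 'width': 0.997721685233981}
```

View pics/top1.png

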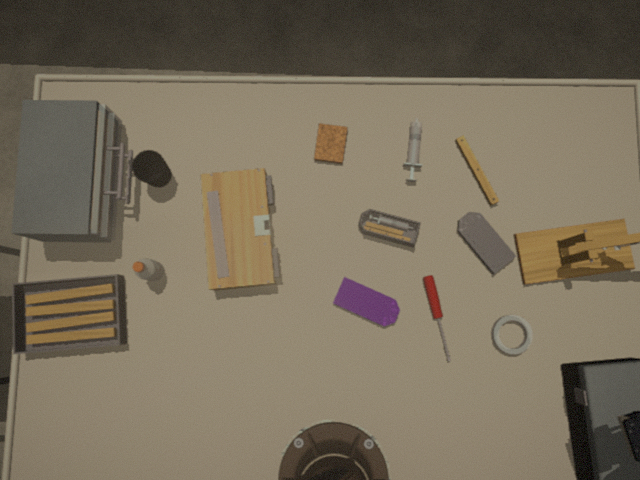

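View pics/scene1.png

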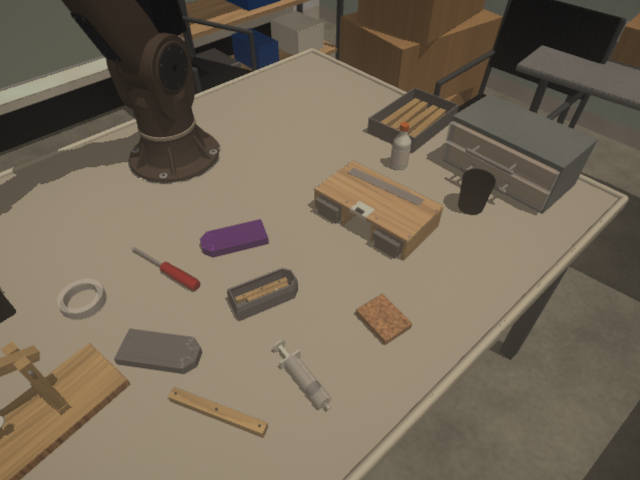

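The top view shows the open box at (390,228) with its cut end to the left, which is world +y. The grey lid is at (485,242) with its cut end at the upper left. The riser is at (238,228), its mouth facing right and the tag at (262,225) over the middle bay. The purple lid at (367,302) is the decoy.

```bash
cat > m.py <<'E'
from h import *
c=P('top'); im=cv2.imread('pics/top1.png'); hsv=cv2.cvtColor(im,cv2.COLOR_BGR2HSV).astype(int)
def blob(m,roi):
    x0,y0,x1,y1=roi; k=np.zeros(m.shape,np.uint8); k[y0:y1,x0:x1]=m[y0:y1,x0:x1]
    k=cv2.morphologyEx(k,cv2.MORPH_OPEN,np.ones((3,3),np.uint8))
    cs=cv2.findContours(k,0,2)[0]; return max(cs,key=cv2.contourArea)
V=hsv[...,2]; S=hsv[...,1]; H=hsv[...,0]
print('table',hsv[300,300],'lid',hsv[242,485],'wood',hsv[250,255],'rim',hsv[228,385], hsv[213,385])
t=im.reshape(480,640,3).astype(int)
dif=np.abs(t-np.median(t[180:330,280:340].reshape(-1,3),axis=0)).sum(2)
out=im.copy()
for n,roi,z in(('lid',(450,200,518,280),.02),('box',(350,200,430,255),.042)):
    k=blob(((dif>75)*255).astype(np.uint8),roi); X=ray(c,k[:,0],z)[:,:2]
    r=cv2.minAreaRect((X*1000).astype(np.float32)); b=cv2.boxPoints(r); print(n,r,b.round(0).tolist())
    cv2.drawContours(out,[k],-1,(0,255,0),1)
k=blob((((S>95)&(V>110))*255).astype(np.uint8),(190,155,290,300)); cv2.drawContours(out,[k],-1,(0,0,255),1)
X=ray(c,k[:,0],.065)[:,:2]; r=cv2.minAreaRect((X*1000).astype(np.float32)); print('riser',r,cv2.boxPoints(r).round().tolist())
print('tag',ray(c,[262,225],.065))
cv2.imwrite('pics/ov.png',cv2.resize(out[150:310,190:530],None,fx=2.3,fy=2.3,interpolation=2))
E
python3 m.py
```

```text
table [ 19  51 151] lid [ 18  36 106] wood [ 18 106 154] rim [ 19 111 151] [ 19  52 107]
lid ((539.6349487304688, -347.9475402832031), (152.70718383789062, 75.74481201171875), 39.67531967163086) [[457.0, -368.0], [505.0, -426.0], [623.0, -328.0], [574.0, -270.0]]
box ((563.6437377929688, -121.32603454589844), (141.0315704345703, 71.52845001220703), 75.31246185302734) [[511.0, -180.0], [580.0, -199.0], [616.0, -62.0], [547.0, -44.0]]
riser ((559.3739624023438, 224.14691162109375), (266.30865478515625, 148.29161071777344), 6.0844855308532715) [[419.0, 284.0], [435.0, 136.0], [700.0, 165.0], [684.0, 312.0]]
tag [[0.56598161 0.16742831 0.065     ]]
```

View pics/ov.png

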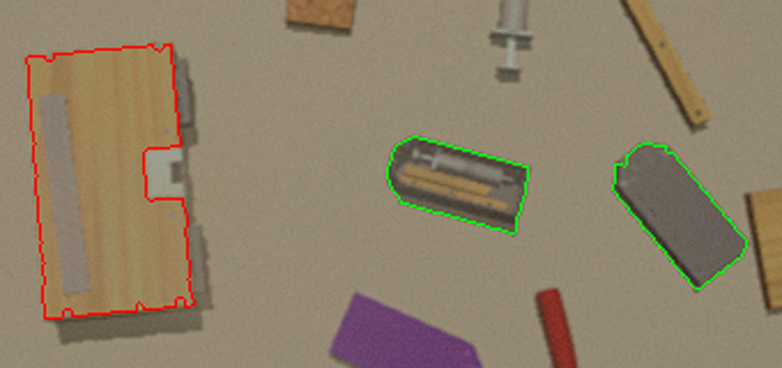

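Contours are clean: lid ≈(0.540,−0.348) at 40°, box ≈(0.564,−0.121) at 75°, riser x axis at 96°. I'll move above the lid.

send_rows(deltas=[[[0.036,0.025,0],[0,0,0.04],0.0918],[[0.036,0.025,0],[0,0,0.04],0.0918],[[0.036,0.025,0],[0,0,0.04],0.0918],[[0.036,0.025,0],[0,0,0.04],0.0918],[[0.036,0.025,0],[0,0,0.04],0.0918],[[0.036,0.025,0],[0,0,0.04],0.0918],[[0.036,0.025,0],[0,0,0.04],0.0918],[[0.036,0.025,0],[0,0,0.04],0.0918],[[0.036,0.025,0],[0,0,0.04],0.0918],[[0.036,0.025,0],[0,0,0.04],0.0918]], force=15)

```text
clock: 1.1
position: [0.5402, -0.3475, 0.1918]
ee_rot: [-2.955, -1.066, 0.001]
force: [0.9, -0.4, 0.8]
width: 0.998
```

```bash
cat >> h.py <<'E'
def st():
    o=arm.observe(); R=cv2.Rodrigues(o['ee_rot'])[0]
    print('t',round(o['clock'],2),'pos',o['position'].round(4),'yawx',np.degrees(np.arctan2(R[1,0],R[0,0])).round(2),'z',R[:,2].round(3),'F',o['force'].round(1),'w',round(o['width']*.0918,4))
E
python3 - <<'E'
from h import *
st(); c,im=snap('wrist','w1.png'); print(proj(c,[[.540,-.348,.02],[.564,-.121,.042]]))
E
```

```text
t 1.1 pos [ 0.5402 -0.3475  0.1918] yawx 39.66 z [-0.001  0.    -1.   ] F [ 0.9 -0.4  0.8] w 0.0916
[[321.82708187 203.25664355]
 [112.15001767  -0.81553568]]
```

View pics/w1.png

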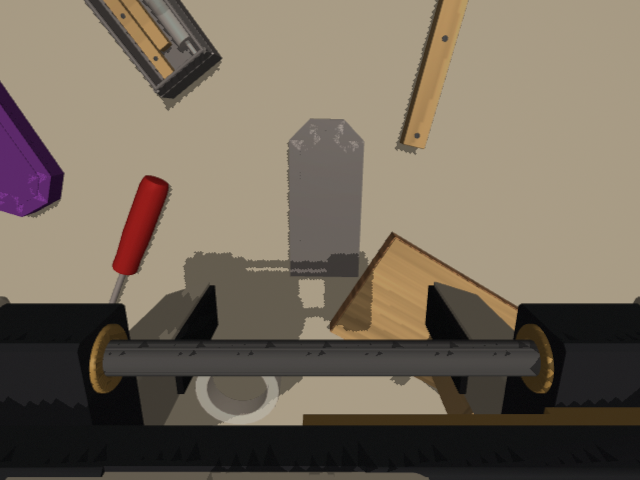

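The wrist view shows the lid straight on: its plate spans u 289–363 and v 118–277, with the board's corner at (392,235). That leaves room for the right finger.

Run:
```python
from h import *
c=P('wrist')
# plate: long edges at mid rows, ends
im=cv2.imread('pics/w1.png').astype(int); g=im.sum(2)
for v in(160,180,200,220,240):
    d=np.abs(np.diff(g[v,260:390].astype(float))); i=np.argsort(d)[-6:]; print(v,sorted(i+260))
for u in(320,335):
    d=np.abs(np.diff(g[90:300,u].astype(float))); i=np.argsort(d)[-6:]; print(u,sorted(i+90))
for z in(.02,.0):print(ray(c,[[289,170],[289,240],[363,170],[359,240],[326,118],[326,277]],z).round(4).tolist())
```

```text
160 [np.int64(285), np.int64(286), np.int64(287), np.int64(288), np.int64(362), np.int64(363)]
180 [np.int64(285), np.int64(286), np.int64(287), np.int64(289), np.int64(361), np.int64(362)]
200 [np.int64(286), np.int64(287), np.int64(288), np.int64(289), np.int64(360), np.int64(361)]
220 [np.int64(286), np.int64(287), np.int64(288), np.int64(289), np.int64(359), np.int64(360)]
240 [np.int64(287), np.int64(288), np.int64(300), np.int64(359), np.int64(384), np.int64(385)]
320 [np.int64(117), np.int64(118), np.int64(260), np.int64(269), np.int64(272), np.int64(278)]
335 [np.int64(118), np.int64(134), np.int64(140), np.int64(252), np.int64(253), np.int64(276)]
[[0.5521, -0.2967, 0.02], [0.5002, -0.3386, 0.02], [0.5957, -0.3481, 0.02], [0.5436, -0.3899, 0.02], [0.6085, -0.2929, 0.02], [0.494, -0.3905, 0.02]]
[[0.5492, -0.2971, 0.0], [0.4943, -0.3414, 0.0], [0.5951, -0.3514, 0.0], [0.5401, -0.3954, 0.0], [0.6086, -0.2932, 0.0], [0.4878, -0.3961, 0.0]]
```

send_rows(deltas=[[[0.0052,0.0033,-0.01],[0,0,-0.015],0.0918],[[0.0052,0.0032,-0.02],[0,0,0],0.0918],[[0,0,-0.025],[0,0,0],0.0918],[[0,0,-0.025],[0,0,0],0.0918],[[0,0,-0.025],[0,0,0],0.0918],[[0,0,-0.025],[0,0,0],0.0918],[[0,0,-0.02],[0,0,0],0.0918],[[0,0,-0.02],[0,0,0],0.0918],[[0,0,-0.01],[0,0,0],0.0918],[[0,0,-0.006],[0,0,0],0.0918]])

```text
clock: 2.15
position: [0.5481, -0.3428, 0.0049]
ee_rot: [-2.964, -1.039, 0.003]
force: [-0.4, -0.2, 0.2]
width: 1.0
```

send_rows(deltas=[[[0,0,0],[0,0,0],0.06],[[0,0,0],[0,0,0],0.06],[[0,0,0],[0,0,0],0.06],[[0,0,0],[0,0,0],0.06],[[0,0,0],[0,0,0],0.06],[[0,0,0],[0,0,0],0.06],[[0,0,0],[0,0,0],0.06],[[0,0,0],[0,0,0],0.06],[[0,0,0],[0,0,0],0.06],[[0,0,0],[0,0,0],0.06]], force=20)

```text
clock: 3.15
position: [0.5496, -0.3422, 0.0061]
ee_rot: [-2.964, -1.041, 0.0]
force: [-0.3, 0.9, 0.7]
width: 0.653
```

Run:
```python
from h import *
st(); c,im=snap('wrist','w2.png')
```

```text
t 3.15 pos [ 0.5496 -0.3422  0.0061] yawx 38.72 z [-0.  0. -1.] F [-0.3  0.9  0.7] w 0.0599
```

View pics/w2.png

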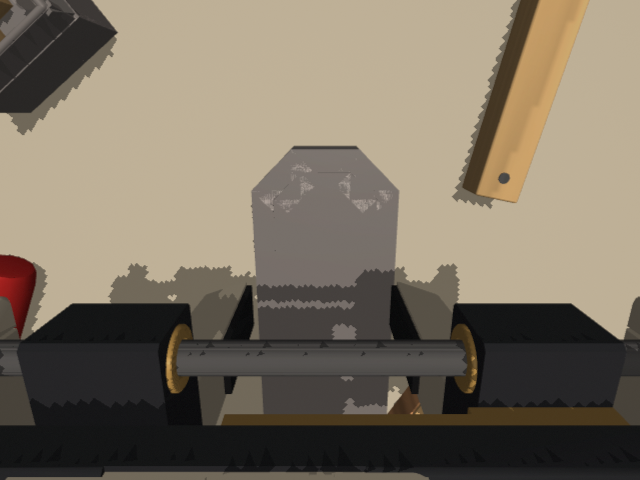

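The lid sits between the fingers (left pad near u 250, right near 392). The opening only reached the commanded value, so I'll command tighter and see where it stops.

send_rows(deltas=[[[0,0,0],[0,0,0],0.04],[[0,0,0],[0,0,0],0.04],[[0,0,0],[0,0,0],0.04],[[0,0,0],[0,0,0],0.04],[[0,0,0],[0,0,0],0.04],[[0,0,0.01],[0,0,0],0.04],[[0,0,0.02],[0,0,0],0.04],[[0,0,0.02],[0,0,0],0.04],[[0,0,0.02],[0,0,0],0.04],[[0,0,0.01],[0,0,0],0.04]], force=20)

```text
clock: 4.2
position: [0.5506, -0.3428, 0.0888]
ee_rot: [2.962, 1.041, 0.003]
force: [1.0, -0.7, 1.2]
width: 0.439
```

Run:
```python
from h import *
st(); c,im=snap('wrist','w3.png')
```

```text
t 4.2 pos [ 0.5506 -0.3428  0.0888] yawx 38.71 z [ 0.003 -0.001 -1.   ] F [ 1.  -0.7  1.2] w 0.0403
```

View pics/w3.png

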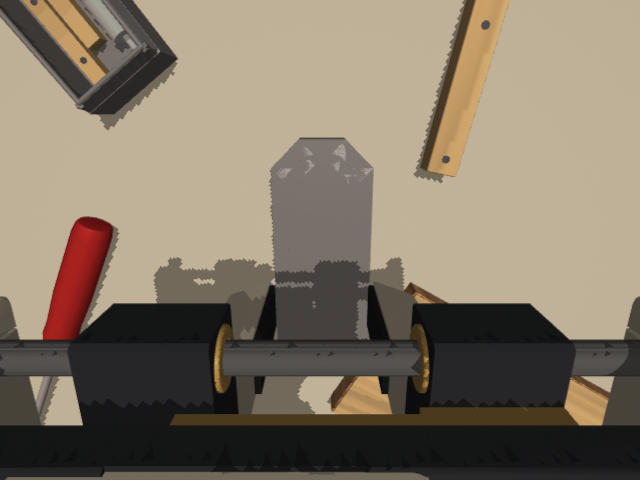

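The lid stayed on the table and the fingers closed above it. I'll check where the visible finger tips really are from their pixels.

Run:
```python
from h import *
o=arm.observe(); c=P('wrist'); R=cv2.Rodrigues(o['ee_rot'])[0]; w=.0403/2
print('f',c[2],'tcp cam',c[0]@o['position']+c[1],'camz in world',c[0][2])
for z in(-.06,-.04,-.02,0): print(z,proj(c,[o['position']+R@np.array([x,s*w,z]) for s in(-1,1) for x in(-.0095,.0095)]).round(0).tolist())
print('lid',ray(c,[[272,190],[275,260],[372,190],[370,260],[322,138]],.02).round(4).tolist())
```

```text
f 398.93297352897605 tcp cam [0.00034954 0.01899436 0.20828621] camz in world [-0.22591873 -0.1862909  -0.95616757]
-0.06 [[270.0, 355.0], [268.0, 311.0], [375.0, 355.0], [376.0, 311.0]]
-0.04 [[276.0, 329.0], [274.0, 288.0], [369.0, 329.0], [370.0, 288.0]]
-0.02 [[280.0, 307.0], [279.0, 271.0], [364.0, 307.0], [365.0, 270.0]]
0 [[284.0, 290.0], [283.0, 256.0], [360.0, 290.0], [361.0, 256.0]]
lid [[0.5549, -0.298, 0.02], [0.5163, -0.3293, 0.02], [0.5965, -0.3501, 0.02], [0.5579, -0.3815, 0.02], [0.602, -0.303, 0.02]]
```

Run:
```python
from h import *
c3=P('wrist'); o=arm.observe(); p3=o['position']
# w1 pose: same rigid mount
R3=cv2.Rodrigues(o['ee_rot'])[0]; RT=c3[0]@R3; C=R3.T@(-c3[0].T@c3[1]-p3)
print('cam in tool',C.round(4),(RT).round(3).tolist())
rv=np.array([-2.955,-1.066,.001]); R1=cv2.Rodrigues(rv)[0]; Rc=RT@R1.T; p1=np.array([.5402,-.3475,.1918]); c1=(Rc,-Rc@(p1+R1@C),*c3[2:])
print('hole w1',ray(c1,[417,136],.02),'w3',ray(c3,[446,159],.02))
print('lid front w1',ray(c1,[322,118],.02),'w3',ray(c3,[322,138],.02))
c,im=snap('scene','s2.png'); t=proj(c,[p3,p3+[0,0,.04]]); print(t)
u,v=t[0].astype(int); cr=im[max(0,v-150):v+120,max(0,u-150):u+200]; print(max(0,u-150),max(0,v-150))
cv2.circle(im,(u,v),2,(0,0,255),-1)
cv2.imwrite('pics/s2c.png',cv2.resize(cr,None,fx=2.2,fy=2.2,interpolation=2))
```

```text
cam in tool [ 0.0795 -0.0004 -0.1935] [[-0.001, 1.0, -0.001], [-0.956, -0.001, -0.294], [-0.294, 0.0, 0.956]]
hole w1 [[ 0.64089296 -0.37428069  0.02      ]] w3 [[ 0.64205829 -0.37447469  0.02      ]]
lid front w1 [[ 0.59886282 -0.2994377   0.02      ]] w3 [[ 0.60195956 -0.30298263  0.02      ]]
[[155.63597205 327.66907172]
 [149.58090946 314.42888581]]
5 177
```

View pics/s2c.png

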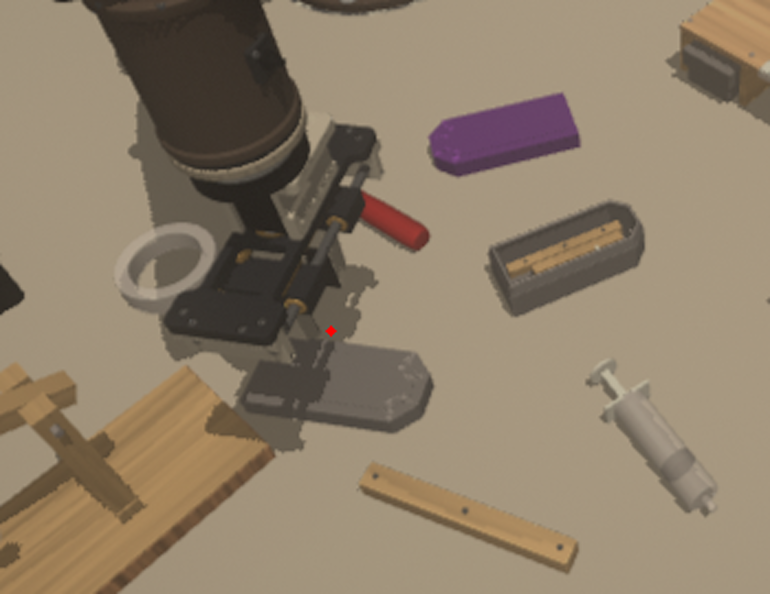

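The finger corners scale as if the tips lie about 36 mm behind the reported TCP, and the scene view agrees. The reported z therefore reads about 36 mm low at the tips. I'll recentre on the lid at (0.544,−0.350), reopen and go down carefully, watching the force.

send_rows(deltas=[[[-0.0035,-0.0035,0],[0,0,0],0.0918],[[-0.003,-0.0035,0],[0,0,0],0.0918],[[0,0,0],[0,0,0],0.0918],[[0,0,0],[0,0,0],0.0918],[[0,0,-0.02],[0,0,0],0.0918],[[0,0,-0.02],[0,0,0],0.0918],[[0,0,-0.02],[0,0,0],0.0918],[[0,0,-0.02],[0,0,0],0.0918],[[0,0,-0.006],[0,0,0],0.0918],[[0,0,0],[0,0,0],0.0918]])

```text
clock: 5.3
position: [0.5424, -0.3487, -0.0008]
ee_rot: [-2.962, -1.041, 0.002]
force: [0.3, -0.1, 1.0]
width: 1.003
```

Run:
```python
from h import *
st(); c,im=snap('wrist','w4.png'); c,im=snap('wrist','w4.png'); st()
cv2.imwrite('pics/w4c.png',im[100:430])
```

```text
t 5.3 pos [ 0.5424 -0.3487 -0.0008] yawx 38.73 z [-0.002  0.001 -1.   ] F [ 0.3 -0.1  1. ] w 0.092
t 5.4 pos [ 0.5436 -0.3495  0.0009] yawx 38.72 z [ 0.001 -0.    -1.   ] F [ 0.1 -0.4  1.6] w 0.0914
```

View pics/w4c.png

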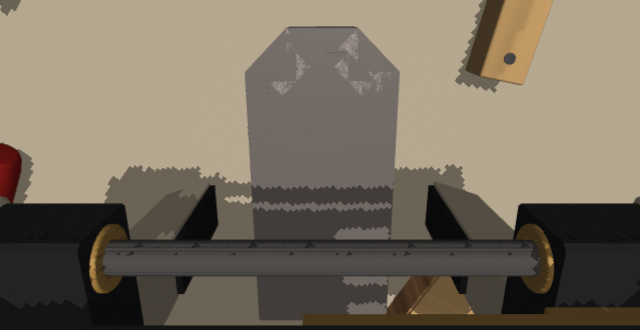

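Fingers straddle the lid evenly (tips at u 215 and 430, lid 250–395). There is no contact at reported z≈0, so I continue down slowly.

send_rows(deltas=[[[0,0,-0.004],[0,0,0],0.0918],[[0,0,-0.004],[0,0,0],0.0918],[[0,0,-0.004],[0,0,0],0.0918],[[0,0,-0.003],[0,0,0],0.0918],[[0,0,-0.003],[0,0,0],0.0918],[[0,0,-0.002],[0,0,0],0.0918],[[0,0,-0.002],[0,0,0],0.0918],[[0,0,-0.002],[0,0,0],0.0918],[[0,0,0],[0,0,0],0.0918],[[0,0,0],[0,0,0],0.0918]])

```text
clock: 6.4
position: [0.5431, -0.3493, -0.0239]
ee_rot: [-2.964, -1.041, 0.0]
force: [-0.2, 0.4, 0.8]
width: 1.004
```

send_rows(deltas=[[[0,0,-0.002],[0,0,0],0.0918],[[0,0,-0.002],[0,0,0],0.0918],[[0,0,-0.001],[0,0,0],0.0918],[[0,0,0],[0,0,0],0.05],[[0,0,0],[0,0,0],0.05],[[0,0,0],[0,0,0],0.05],[[0,0,0],[0,0,0],0.05],[[0,0,0],[0,0,0],0.05],[[0,0,0],[0,0,0],0.05],[[0,0,0],[0,0,0],0.05]], force=20)

```text
clock: 7.4
position: [0.5431, -0.3493, -0.0288]
ee_rot: [2.964, 1.041, 0.0]
force: [1.0, -0.3, 0.8]
width: 0.724
```

Width 66.5 mm: the lid is gripped, so the 36 mm tip offset is confirmed. Next I lift and get a finer look at the box from the fixed cameras.

send_rows(deltas=[[[0,0,0.005],[0,0,0],0.05],[[0,0,0.01],[0,0,0],0.05],[[0,0,0.015],[0,0,0],0.05],[[0,0,0.015],[0,0,0],0.05],[[0,0,0.015],[0,0,0],0.05],[[0,0,0.015],[0,0,0],0.05],[[0,0,0.015],[0,0,0],0.05],[[0,0,0.015],[0,0,0],0.05],[[0,0,0.01],[0,0,0],0.05],[[0,0,0.005],[0,0,0],0.05]])

```text
clock: 8.4
position: [0.5436, -0.3496, 0.0925]
ee_rot: [2.963, 1.041, 0.002]
force: [-0.2, -1.3, -0.9]
width: 0.73
```

Run:
```python
from h import *
st()
s=cv2.imread('pics/scene1.png')[260:330,215:310]; t=cv2.imread('pics/top1.png')[200:258,350:430]
_,w=snap('wrist','w5.png')
a=cv2.resize(s,None,fx=6,fy=6,interpolation=2)[:,:570]; b=cv2.resize(t,(480,348),interpolation=2)
b=cv2.resize(t,None,fx=5,fy=5,interpolation=2)  # 400x290
A=np.zeros((600,800,3),np.uint8); s5=cv2.resize(s,None,fx=4,fy=4,interpolation=2); A[:280,:380]=s5; A[300:590,:400]=b; ww=cv2.resize(w,None,fx=.62,fy=.62); A[:297,400:796]=ww
cv2.imwrite('pics/box.png',A)
```

```text
t 8.4 pos [ 0.5436 -0.3496  0.0925] yawx 38.71 z [ 0.001 -0.001 -1.   ] F [-0.2 -1.3 -0.9] w 0.067Traceback (most recent call last):
  File "<stdin>", line 7, in <module>
ValueError: could not broadcast input array from shape (298,397,3) into shape (297,396,3)
```

Run:
```python
from h import *
s=cv2.imread('pics/scene1.png')[260:330,215:310]; t=cv2.imread('pics/top1.png')[200:258,350:430]
w=cv2.imread('pics/w5.png')
A=np.zeros((600,800,3),np.uint8); A[:280,:380]=cv2.resize(s,None,fx=4,fy=4,interpolation=2); A[300:590,:400]=cv2.resize(t,None,fx=5,fy=5,interpolation=2); A[:297,400:796]=cv2.resize(w,(396,297))
cv2.imwrite('pics/box.png',A)
```

```text
(no output)
```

View pics/box.png

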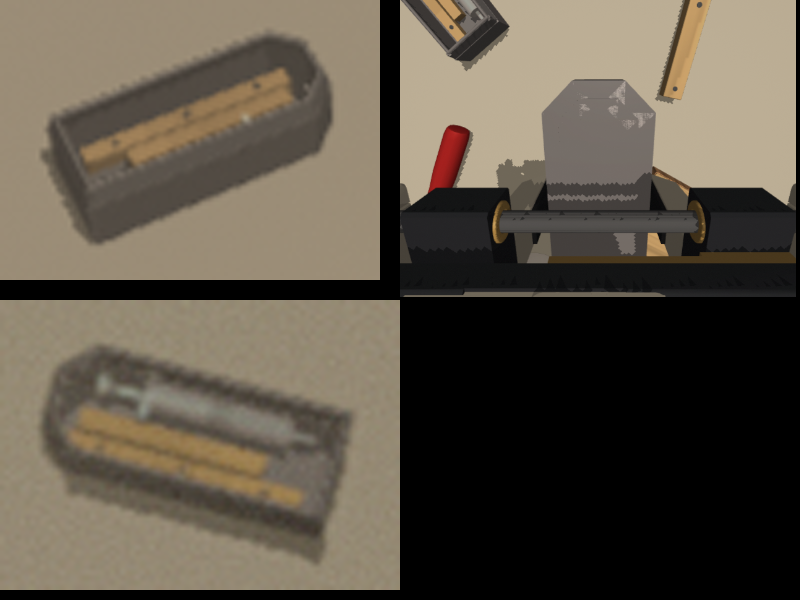

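The scene crop shows the rim's square corners at about (50,118) and (95,192), and the upper long edge ending at (268,35). The top crop shows them at (350,412) and (322,520). The wrist view shows the lid held level and square.

Run:
```python
from h import *
def go(c,A,B,L):
    a,b,l=[ray(c,x,.042)[0,:2] for x in(A,B,L)]
    d=l-a; y=np.arctan2(d[1],d[0]); e=a-b; y2=np.arctan2(e[1],e[0])
    m=(a+b)/2; yy=y; print('yaw long',np.degrees(y),'end',np.degrees(y2)+90,'w',np.linalg.norm(a-b),'L',np.linalg.norm(d),'ctr',m+.067*np.array([np.cos(yy),np.sin(yy)]))
go(P('scene'),(215+50/4,260+118/4),(215+95/4,260+192/4),(215+268/4,260+35/4))
go(P('top'),(350+350/5,200+112/5),(350+322/5,200+220/5),(350+105/5,200+48/5))
```

```text
yaw long 74.56771961871665 end 259.1172007837306 w 0.05321285547555593 L 0.11960125406158723 ctr [ 0.57507966 -0.12542417]
yaw long 75.75281248892408 end 75.1482844824908 w 0.05233048458611096 L 0.11705577108884235 ctr [ 0.57119373 -0.12441358]
```

Both views agree: box centre ≈(0.572,−0.125) at 75.3°. I'll carry the lid over it.

send_rows(deltas=[[[0.0028,0.0225,0],[0,0,0.064],0.05],[[0.0028,0.0225,0],[0,0,0.064],0.05],[[0.0028,0.0225,0],[0,0,0.064],0.05],[[0.0028,0.0225,0],[0,0,0.064],0.05],[[0.0028,0.0225,0],[0,0,0.064],0.05],[[0.0028,0.0225,0],[0,0,0.064],0.05],[[0.0028,0.0225,0],[0,0,0.064],0.05],[[0.0028,0.0225,0],[0,0,0.064],0.05],[[0.0028,0.0225,0],[0,0,0.064],0.05],[[0.0028,0.0225,0],[0,0,0.064],0.05]])

```text
clock: 9.45
position: [0.5713, -0.1224, 0.0912]
ee_rot: [2.481, 1.927, 0.0]
force: [0.8, -0.4, -1.4]
width: 0.726
```

send_rows(deltas=[[[0,0,0],[0,0,0],0.05],[[0,0,0],[0,0,0],0.05],[[0,0,-0.01],[0,0,0],0.05],[[0,0,-0.01],[0,0,0],0.05],[[0,0,-0.01],[0,0,0],0.05],[[0,0,-0.01],[0,0,0],0.05],[[0,0,-0.01],[0,0,0],0.05],[[0,0,-0.01],[0,0,0],0.05],[[0,0,-0.006],[0,0,0],0.05],[[0,0,0],[0,0,0],0.05]])

```text
clock: 10.45
position: [0.5704, -0.1242, 0.0241]
ee_rot: [-2.485, -1.92, 0.002]
force: [1.0, -0.1, -0.9]
width: 0.727
```

Run:
```python
from h import *
st(); c,s=snap('scene','s6.png'); _,w=snap('wrist','w6.png')
A=np.zeros((400,800,3),np.uint8); A[:,:400]=cv2.resize(s[225:345,200:320],(400,400),interpolation=2); A[:300,400:]=cv2.resize(w,(400,300)); cv2.imwrite('pics/c6.png',A)
```

```text
t 10.45 pos [ 0.5704 -0.1242  0.0241] yawx 75.39 z [-0.002  0.    -1.   ] F [ 1.  -0.1 -0.9] w 0.0668
```

View pics/c6.png

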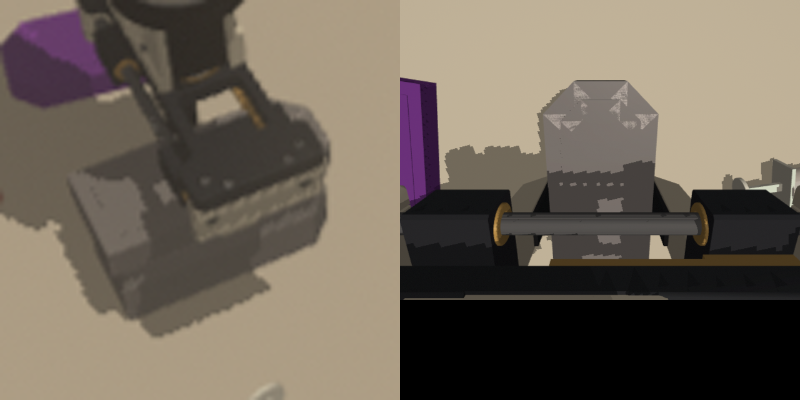

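The lid is directly above the box with its cut corners on the same side as the box's. Lowering.

send_rows(deltas=[[[0.001,0,-0.004],[0,0,0],0.05],[[0,0,-0.004],[0,0,0],0.05],[[0,0,-0.004],[0,0,0],0.05],[[0,0,-0.003],[0,0,0],0.05],[[0,0,-0.003],[0,0,0],0.05],[[0,0,-0.003],[0,0,0],0.05],[[0,0,-0.002],[0,0,0],0.05],[[0,0,-0.002],[0,0,0],0.05],[[0,0,0],[0,0,0],0.05],[[0,0,0],[0,0,0],0.05]])

```text
clock: 11.55
position: [0.5721, -0.1243, 0.0002]
ee_rot: [2.486, 1.921, 0.0]
force: [-1.0, 0.2, 0.1]
width: 0.725
```

No resistance. Down the last bit, then release.

send_rows(deltas=[[[0,0,-0.001],[0,0,0],0.05],[[0,0,-0.001],[0,0,0],0.05],[[0,0,-0.001],[0,0,0],0.05],[[0,0,-0.001],[0,0,0],0.05],[[0,0,0],[0,0,0],0.05],[[0,0,0],[0,0,0],0.085],[[0,0,0],[0,0,0],0.085],[[0,0,0],[0,0,0],0.085],[[0,0,0],[0,0,0],0.085],[[0,0,0],[0,0,0],0.085]])

```text
clock: 12.55
position: [0.572, -0.1243, -0.004]
ee_rot: [-2.486, -1.921, 0.0]
force: [-0.3, 0.3, 0.4]
width: 0.925
```

Run:
```python
from h import *
st(); c,s=snap('scene','s7.png'); cw,w=snap('wrist','w7.png')
A=np.zeros((400,800,3),np.uint8); A[:,:400]=cv2.resize(s[225:345,200:320],(400,400),interpolation=2); A[:300,400:]=cv2.resize(w,(400,300)); cv2.imwrite('pics/c7.png',A)
```

```text
t 12.55 pos [ 0.572  -0.1243 -0.004 ] yawx 75.38 z [-0.  0. -1.] F [-0.3  0.3  0.4] w 0.0849
```

View pics/c7.png

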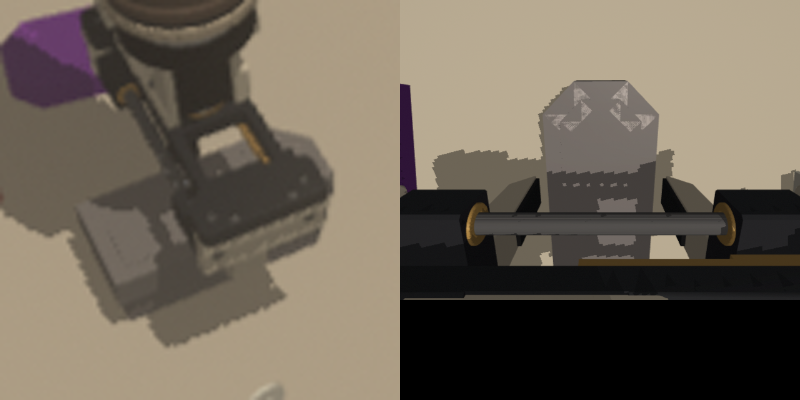

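The lid looks the same relative to the tool after release, so it did not drop: it is seated, with its cut corners matched. Next I regrip slightly lower and slide the box in line with the bay: target centre ≈(0.578,0.049), +20.7°.

send_rows(deltas=[[[0,0,-0.004],[0,0,0],0.085],[[0,0,-0.004],[0,0,0],0.085],[[0,0,0],[0,0,0],0.05],[[0,0,0],[0,0,0],0.05],[[0,0,0],[0,0,0],0.05],[[0,0,0],[0,0,0],0.05],[[0,0,0],[0,0,0],0.05],[[0,0,0],[0,0,0],0.05],[[0,0,0],[0,0,0],0.05],[[0,0,0],[0,0,0],0.05]], force=12)

```text
clock: 13.65
position: [0.5721, -0.1243, -0.0118]
ee_rot: [2.486, 1.921, 0.0]
force: [0.0, 0.5, -0.6]
width: 0.725
```

send_rows(deltas=[[[0,0.004,0],[0,0,0.01],0.05],[[0.0006,0.008,0],[0,0,0.018],0.05],[[0.0006,0.01,0],[0,0,0.022],0.05],[[0.0006,0.01,0],[0,0,0.022],0.05],[[0.0006,0.01,0],[0,0,0.022],0.05],[[0.0006,0.01,0],[0,0,0.022],0.05],[[0.0006,0.01,0],[0,0,0.022],0.05],[[0.0006,0.01,0],[0,0,0.022],0.05],[[0.0006,0.01,0],[0,0,0.022],0.05],[[0.0006,0.01,0],[0,0,0.022],0.05]])

```text
clock: 14.65
position: [0.5775, -0.0315, -0.0118]
ee_rot: [2.275, 2.166, 0.0]
force: [-0.8, -0.8, -0.4]
width: 0.727
```

send_rows(deltas=[[[0.0006,0.01,0],[0,0,0.022],0.05],[[0.0006,0.01,0],[0,0,0.022],0.05],[[0,0.01,0],[0,0,0.022],0.05],[[0,0.01,0],[0,0,0.022],0.05],[[0,0.01,0],[0,0,0.022],0.05],[[0,0.01,0],[0,0,0.022],0.05],[[0,0.01,0],[0,0,0.015],0.05],[[0,0.008,0],[0,0,0.01],0.05],[[0,0.003,0],[0,0,0],0.05],[[0,0,0],[0,0,0],0.05]])

```text
clock: 15.65
position: [0.5787, 0.0495, -0.0118]
ee_rot: [-2.1, -2.337, -0.001]
force: [0.0, 0.8, 0.1]
width: 0.731
```

Run:
```python
from h import *
st(); c,s=snap('scene','s8.png'); ct,t=snap('top','t8.png')
A=np.zeros((420,800,3),np.uint8); A[:,:420]=cv2.resize(s[150:310,260:420],(420,420),interpolation=2); A[:,420:800]=cv2.resize(t[150:310,195:340],(380,420),interpolation=2); cv2.imwrite('pics/c8.png',A)
```

```text
t 15.65 pos [ 0.5787  0.0495 -0.0118] yawx 96.11 z [ 0.  0. -1.] F [0.  0.8 0.1] w 0.0671
```

View pics/c8.png

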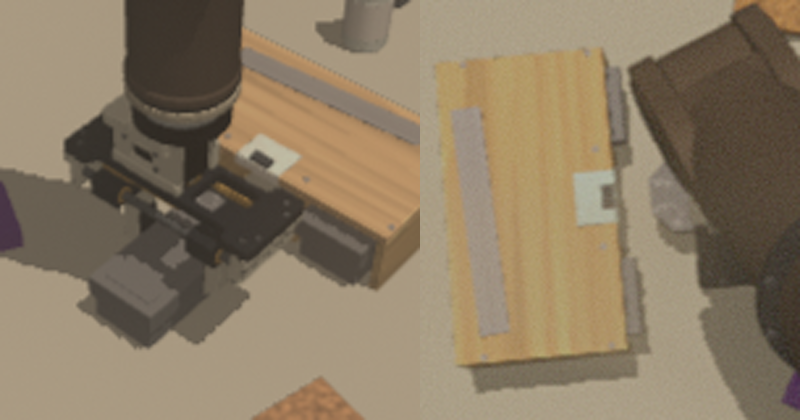

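The scene and top views show the lidded box in front of the middle bay with its cut end leading, in line with the tag (crop v≈197 for both). I'll check the numbers.

Run:
```python
from h import *
c=P('top'); k=lambda u,v:(195+(u-420)*145/380,150+v*160/420)
print('front end',ray(c,k(650,198),.046)); print('tag',ray(c,k(595,198),.066))
print('roof front corners',ray(c,[k(602,50),k(626,349)],.065))
for y in(627,640): print(ray(c,[k(y-2,283),k(y-2,333),k(612,68),k(624,140)],.046).round(4).tolist()); break
```

```text
front end [[0.56853332 0.12145726 0.046     ]]
tag [[0.56483055 0.16780336 0.066     ]]
roof front corners [[0.69682506 0.16521995 0.065     ]
 [0.4344311  0.13784863 0.065     ]]
[[0.4931, 0.1417, 0.046], [0.4494, 0.1407, 0.046], [0.6853, 0.1579, 0.046], [0.6202, 0.1456, 0.046]]
```

All measures of the lateral alignment agree within 2.5 mm (play is 5 mm). Inserting the first 17 mm or so while gripped, then releasing.

send_rows(deltas=[[[-0.001,0.002,0],[0,0,0],0.05],[[-0.0005,0.005,0],[0,0,0],0.05],[[-0.0005,0.006,0],[0,0,0],0.05],[[-0.0007,0.006,0],[0,0,0],0.05],[[-0.0007,0.006,0],[0,0,0],0.05],[[-0.0007,0.006,0],[0,0,0],0.05],[[-0.0006,0.006,0],[0,0,0],0.05],[[-0.0006,0.005,0],[0,0,0],0.05],[[-0.0003,0.003,0],[0,0,0],0.05],[[0,0,0],[0,0,0],0.05]])

```text
clock: 16.75
position: [0.573, 0.0946, -0.0118]
ee_rot: [-2.1, -2.337, -0.001]
force: [0.2, 0.5, -0.5]
width: 0.729
```

send_rows(deltas=[[[0,0,0],[0,0,0],0.085],[[0,0,0],[0,0,0],0.085],[[0,0,0],[0,0,0],0.085],[[0,0,0],[0,0,0],0.085],[[0,0,0],[0,0,0],0.085],[[0,0,0.02],[0,0,0],0.085],[[0,0,0.02],[0,0,0],0.085],[[0,0,0.02],[0,0,0],0.085],[[0,0,0.02],[0,0,0],0.085],[[0,0,0.02],[0,0,0],0.085]])

```text
clock: 17.75
position: [0.573, 0.0937, 0.089]
ee_rot: [-2.101, -2.336, -0.0]
force: [0.6, 0.1, 0.8]
width: 0.927
```

Run:
```python
from h import *
st(); print(arm.observe()['joints'].round(2))
```

```text
t 17.75 pos [0.573  0.0937 0.089 ] yawx 96.07 z [-0.  0. -1.] F [0.6 0.1 0.8] w 0.0851
[ 0.07  0.51 -0.46  1.78  0.28  0.92 -0.4 ]
```

Released. Now I back up behind the box, close the fingers to a 20 mm gap for a two-finger push, and tilt 0.45 rad so the gripper body leans away from the riser.

send_rows(deltas=[[[0.001,-0.01,0],[0.0448,0.0047,0],0.02],[[0.001,-0.01,0],[0.0448,0.0047,0],0.02],[[0.001,-0.01,0],[0.0448,0.0047,0],0.02],[[0.001,-0.01,0],[0.0448,0.0047,0],0.02],[[0.001,-0.01,0],[0.0448,0.0047,0],0.02],[[0.001,-0.01,0],[0.0448,0.0047,0],0.02],[[0.001,-0.01,0],[0.0448,0.0047,0],0.02],[[0.001,-0.01,0],[0.0448,0.0047,0],0.02],[[0.001,-0.01,0],[0.0448,0.0047,0],0.02],[[0.001,-0.008,0],[0.0448,0.0047,0],0.02]])

```text
clock: 18.75
position: [0.5832, -0.0053, 0.0882]
ee_rot: [-1.856, -2.063, -0.428]
force: [0.1, 0.4, -0.4]
width: 0.219
```

Run:
```python
from h import *
st(); print(arm.observe()['joints'].round(2))
```

```text
t 18.75 pos [ 0.5832 -0.0053  0.0882] yawx 96.04 z [-0.045  0.434 -0.9  ] F [ 0.1  0.4 -0.4] w 0.0201
[ 0.64  0.68 -0.66  1.68 -0.05  0.98  0.21]
```

send_rows(deltas=[[[0,0,-0.01],[0,0,0],0.02],[[0,0,-0.012],[0,0,0],0.02],[[0,0,-0.012],[0,0,0],0.02],[[0,0,-0.012],[0,0,0],0.02],[[0,0,-0.012],[0,0,0],0.02],[[0,0,-0.012],[0,0,0],0.02],[[0,0,-0.01],[0,0,0],0.02],[[0,0,-0.007],[0,0,0],0.02],[[0,0,0],[0,0,0],0.02],[[0,0,0],[0,0,0],0.02]])

```text
clock: 19.75
position: [0.5833, -0.0042, 0.0013]
ee_rot: [-1.856, -2.064, -0.426]
force: [-0.0, -0.5, 0.7]
width: 0.216
```

send_rows(deltas=[[[-0.0005,0.005,0],[0,0,0],0.02],[[-0.0005,0.005,0],[0,0,0],0.02],[[-0.0005,0.005,0],[0,0,0],0.02],[[-0.0005,0.005,0],[0,0,0],0.02],[[-0.0005,0.005,0],[0,0,0],0.02],[[-0.0005,0.005,0],[0,0,0],0.02],[[-0.0005,0.005,0],[0,0,0],0.02],[[-0.0005,0.005,0],[0,0,0],0.02],[[-0.0005,0.005,0],[0,0,0],0.02],[[-0.0005,0.005,0],[0,0,0],0.02]])

```text
clock: 20.75
position: [0.5781, 0.046, 0.0011]
ee_rot: [-1.857, -2.064, -0.426]
force: [0.2, -2.1, 0.6]
width: 0.218
```

Run:
```python
from h import *
st(); c,s=snap('scene','s9.png'); cv2.imwrite('pics/c9.png',cv2.resize(s[150:310,240:440],(750,600),interpolation=2))
```

```text
t 20.75 pos [0.5781 0.046  0.0011] yawx 96.07 z [-0.045  0.433 -0.9  ] F [ 0.2 -2.1  0.6] w 0.02
```

View pics/c9.png

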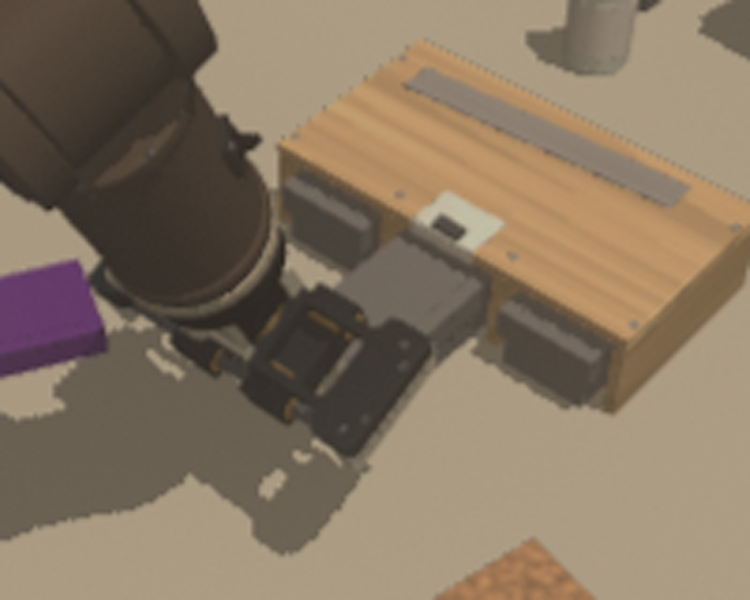

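The box is entering the middle bay straight, with a push force of about 2 N. I keep pushing; about 100 mm remain.

send_rows(deltas=[[[-0.0009,0.008,0],[0,0,0],0.02],[[-0.0009,0.008,0],[0,0,0],0.02],[[-0.0009,0.008,0],[0,0,0],0.02],[[-0.0009,0.008,0],[0,0,0],0.02],[[-0.0009,0.008,0],[0,0,0],0.02],[[-0.0009,0.008,0],[0,0,0],0.02],[[-0.0009,0.008,0],[0,0,0],0.02],[[-0.0009,0.008,0],[0,0,0],0.02],[[-0.0009,0.008,0],[0,0,0],0.02],[[-0.0009,0.006,0],[0,0,0],0.02]])

```text
clock: 21.8
position: [0.5689, 0.1247, 0.0012]
ee_rot: [-1.856, -2.064, -0.426]
force: [0.3, -2.0, -0.2]
width: 0.217
```

send_rows(deltas=[[[-0.0003,0.003,0],[0,0,0],0.02],[[-0.0003,0.003,0],[0,0,0],0.02],[[-0.0003,0.003,0],[0,0,0],0.02],[[-0.0003,0.003,0],[0,0,0],0.02],[[-0.0003,0.002,0],[0,0,0],0.02],[[0,0.001,0],[0,0,0],0.02],[[0,0.001,0],[0,0,0],0.02],[[0,0.001,0],[0,0,0],0.02],[[0,0,0],[0,0,0],0.02],[[0,0,0],[0,0,0],0.02]])

```text
clock: 22.8
position: [0.5676, 0.1408, 0.0012]
ee_rot: [-1.856, -2.064, -0.426]
force: [-0.0, -0.9, 0.5]
width: 0.218
```

Not at the stop yet; creeping in.

send_rows(deltas=[[[0,0.001,0],[0,0,0],0.02],[[0,0.001,0],[0,0,0],0.02],[[0,0.001,0],[0,0,0],0.02],[[0,0.001,0],[0,0,0],0.02],[[0,0.001,0],[0,0,0],0.02],[[0,0.0005,0],[0,0,0],0.02],[[0,0.0005,0],[0,0,0],0.02],[[0,0.0005,0],[0,0,0],0.02],[[0,0.0005,0],[0,0,0],0.02],[[0,0,0],[0,0,0],0.02]])

```text
clock: 23.8
position: [0.5676, 0.1474, 0.0011]
ee_rot: [-1.857, -2.064, -0.426]
force: [0.7, -2.1, 0.7]
width: 0.218
```

send_rows(deltas=[[[0,0.001,0],[0,0,0],0.02],[[0,0.001,0],[0,0,0],0.02],[[0,0.001,0],[0,0,0],0.02],[[0,0,0],[0,0,0],0.02],[[0,0,0],[0,0,0],0.02],[[0,0,0],[0,0,0],0.02],[[0,0,0],[0,0,0],0.02],[[0,0,0],[0,0,0],0.02],[[0,0,0],[0,0,0],0.02],[[0,0,0],[0,0,0],0.02]])

```text
clock: 24.8
position: [0.5677, 0.1481, 0.0007]
ee_rot: [-1.86, -2.064, -0.423]
force: [-2.4, -11.7, 6.7]
width: 0.216
```

Run:
```python
from h import *
st(); c,s=snap('scene','s10.png'); cv2.imwrite('pics/c10.png',cv2.resize(s[150:280,290:450],(738,600),interpolation=2))
```

```text
t 24.8 pos [0.5677 0.1481 0.0007] yawx 95.96 z [-0.045  0.431 -0.901] F [ -2.4 -11.7   6.7] w 0.0198
```

View pics/c10.png

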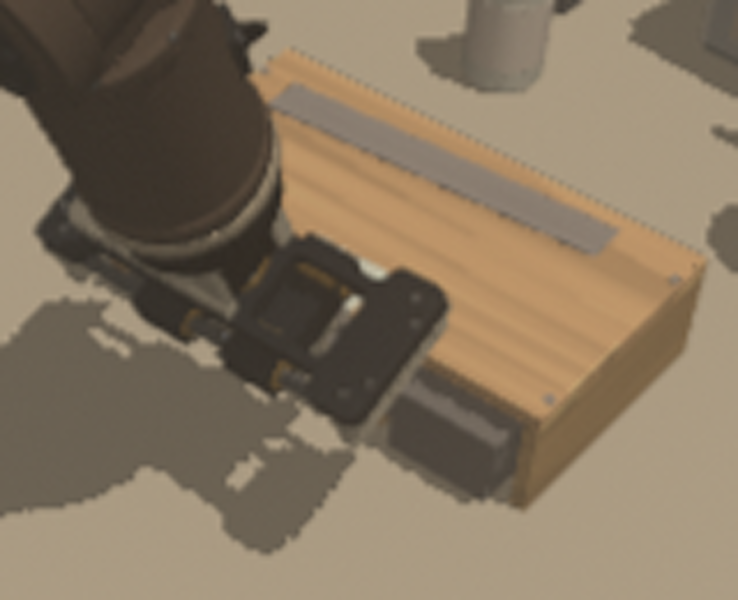

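The force jumped to about 12 N at the predicted place, so the box is on the stop. I back off, rise and look at the result.

send_rows(deltas=[[[0.0003,-0.003,0],[0,0,0],0.02],[[0.001,-0.01,0],[0,0,0],0.02],[[0.001,-0.015,0],[0,0,0],0.02],[[0.001,-0.02,0],[0,0,0],0.02],[[0.001,-0.025,0.01],[0,0,0],0.02],[[0,-0.025,0.03],[0,0,0],0.02],[[0,-0.025,0.03],[0,0,0],0.02],[[-0.02,-0.025,0.03],[0,0,0],0.02],[[-0.03,-0.025,0.02],[0,0,0],0.02],[[-0.03,-0.025,0.02],[0,0,0],0.02]])

```text
clock: 25.85
position: [0.491, -0.049, 0.142]
ee_rot: [-1.857, -2.064, -0.427]
force: [0.6, -1.6, -0.3]
width: 0.219
```

Run:
```python
from h import *
st(); c,s=snap('scene','s11.png'); ct,t=snap('top','t11.png')
A=np.zeros((600,800,3),np.uint8); A[:420]=cv2.resize(s[160:265,300:500],(800,420),interpolation=2); A[425:,:]=cv2.resize(t[160:300,195:290].transpose(1,0,2)[:, ::-1][40:95],(800,314),interpolation=2)[:175]
A=np.zeros((600,800,3),np.uint8); A[:,:450]=cv2.resize(s[160:265,300:445],(450,326),interpolation=2).__class__((600,450,3),np.uint8)*0
A[:330,:456]=cv2.resize(s[160:265,300:445],(456,330),interpolation=2); A[:540,460:]=cv2.resize(t[155:300,195:286],(340,540),interpolation=2)
cv2.imwrite('pics/c11.png',A)
```

```text
t 25.85 pos [ 0.491 -0.049  0.142] yawx 96.06 z [-0.044  0.433 -0.9  ] F [ 0.6 -1.6 -0.3] w 0.0201
```

View pics/c11.png

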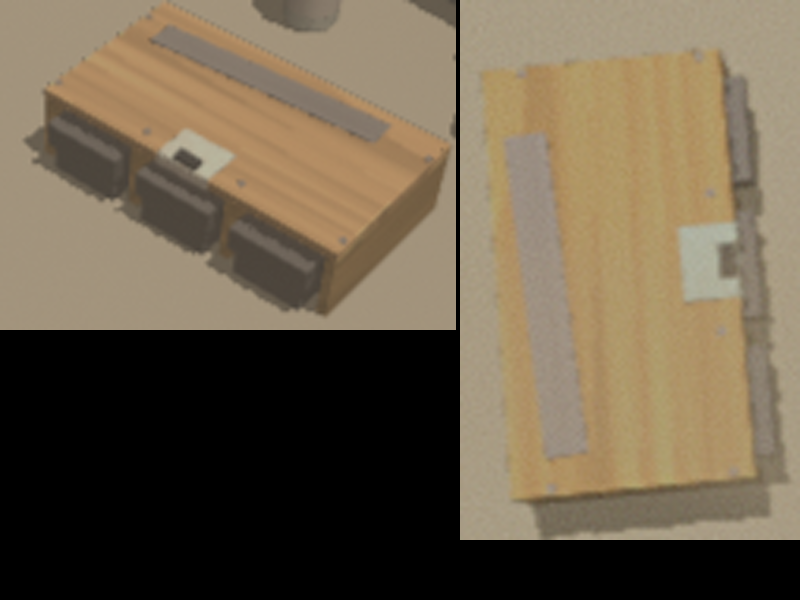

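All three box ends stand out equally and in line (right edges at u≈750, 762 and 773 along the slanted front). The lid tops are level with each other and the arm is clear, so I'm handing in.

```bash
python3 -c "
from h import *
print(job.sign_off())"
```

```text
the job is handed in; nothing more can be done
None
```

The lid is on the box with its cut corners matched, and the box is in the middle bay, pushed back to the stop. I handed the job in at about 26 s on the robot's clock; sign-off gives no verdict.

**Final checks:** the push force rose to about 12 N within 2 mm of where I had worked out the stop to be. In the last scene and top views the box's end is in line with the two stored boxes and its lid is at the same height. The other things on the table were nowhere near the pushes, but I did not measure them again. I judged that the lid was seated from its height on release and from the pictures, not from a direct measurement.

**What disagreed:**
- **Finger tips:** they turned out to be about 36 mm behind the reported tool point, so the first grasp closed above the lid without touching it. I corrected for this, and the second grasp held at about 67 mm, the lid's width.
- **First wrist-camera fix:** it put the lid about 11 mm off from the top camera and the later close-up, so I used those instead.
- **Pictures:** I viewed 13, three over the budget of 10.

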